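# Lock a wood billet in the workholding bed with its bar switch

### The arm

A 6-joint arm with a two-finger parallel gripper is mounted at the origin on a cart in front of the work surface, level with it; the furniture and walls round the work are solid. World frame = base frame: x ahead of the robot, y to its left, z up, the work surface at z = 0. Lengths are in m, angles in rad, forces in N, time in s.
With the tool pointing down it reaches from about 0.275 to 0.725 m from the base axis. Payload 15.9 kg.
Tool frame: the origin (TCP) lies between the finger pads; the fingertips stand r.tip_extent ahead of it and the grasp point (between the pads) is the TCP (r.tip_extent is the distance from the TCP to the fingertips, in m); z points along the fingers, y is the line along which they close (so a half turn about z gives the same grasp; the last joint's range is limited). The gripper opens to 85 mm and grips with 20 to 120 N. Pads are 22 mm wide; open, the fingers measure 114 mm over their backs; the gripper's body (76 mm by 85 mm) begins 54 mm behind the grasp point. The pads swing forward as they close: fully open they stand 13 mm farther back than shut.
Start: joints at [1.175, 0.213, -0.034, 1.323, 0, 1.571], TCP at [0.193, 0.461, 0.25] pointing down, gripper open.
Joint ranges: [-2.98, 2.98], [-0.74, 1.72], [-1.14, 1.35], [-2.1, 2.04], [-1.57, 1.44], [-3.14, 3.14]. Speed limits (rad/s): [1.89, 1.89, 2.39, 2.57, 3.14, 3.14].

### API

Orientations are given as a unit quaternion [x, y, z, w].
In Python, from bench import get_state, optics, finish_job, finder, r gives the robot as it stands.
- The arm moves only by the tool carry_out, never from a script. Its argument "series" is a list of rows, each a list of 3 entries, a list of its own where there are three numbers: the shift along the tool's x, y, z in m, then the turn, a rotation vector about the tool's x, y, z in degrees, then the opening, from -1 (shut) to 1 (fully open). A call has 1 to 8 rows; each row shifts and turns the commanded pose from where the row before left it, along the tool's axes as they then stand; what a row does not reach is not made up. A row lasts 1/12 s, in which the tool goes at most 41.7 mm and 7.16 degrees, less where a joint would pass 70% of its speed; a pose out of reach is approached as far as the arm can. A call with a gripper value outside its range is refused whole. The fingers move at their own pace and stop on an object; "newtons" is the grip in N (left out, the last holds). Time passes only in rows, so rows that do not move let the fingers close. It gives the time, the measured TCP pose, the force, the opening and the grip force at its end, in the units of the state.
- get_state(): the state, without advancing time (a new reading comes with each control period).
- optics.read_camera(name): name is "side" or "top" or "wrist"; returns (picture, depth): 480x640x3 uint8, red, green, blue; 480x640 float32, m along the optical axis (not along the pixel's ray), 0 where there is no reading.
- optics.get_calibration(name): a dict with "fx", "fy", "cx", "cy" (pixels), "distortion" ([k1, k2, p1, p2, k3] as OpenCV has them; the pictures are not rectified), "rvec" (rotation vector, rad) and "tvec" (3), from world to camera coordinates, as OpenCV has them; the wrist camera has in their place "hand_eye" (4x4, takes a point from camera to tool coordinates, whose origin is the TCP and whose axes are the flange's). Camera axes: x right, y down, z forward; pixel columns grow to the right and rows downward; lengths in m; the calibration is good to about 2 mm. A picture is of the moment at which its call begins: read the wrist's pose just before it. get_calibration takes no time and is no camera call.
- finish_job(): hands the job in; it is judged then, once.
Trained networks look in the newest picture that a camera, given by its name, has taken for a name from the list of things; names that differ only in an ending like _2 or _b are one class to them, and where a whole thing is asked for, a point or a joint stands for the part that bears it (a point fixed in the world has none). Each returns a list of dicts, best first, with "conf" (0 to 1); they miss things now and then, are a little off and sometimes report something else, mostly with a low value. They report only what shows in the picture. A call takes as long as a camera call. They do not tell look-alikes from the thing itself.
- finder.boxes_of(name, camera): "bbox" ([left, top, right, bottom] in pixels, round what is visible of it).
- finder.cut_out(name, camera): "mask" (480x640 bool, what is visible of it) and "bbox" ([left, top, right, bottom] in pixels, round what is visible of it).
The state is a dict: "time_s": time; "joint_positions": joint angles; "qd": joint speeds; "tau": joint torques, N m; "position": TCP position; "orientation": TCP orientation; "ft_force": force on the tool from outside, world axes, zero at the start; "ft_torque": the same for the moment, N m; "finger_gap": finger opening in m; "gripper_force": force on a finger pad.
Only numpy, scipy, OpenCV 4.12 (cv2) and the standard library are available. Lean on these libraries where they do the work, as an engineer would, in place of code of your own. Each camera call takes 0.05 s, during which the arm holds its last target. There are 200 camera calls.

### The job

Lift the thinner brown wood billet, the one nearer to you, out of the dowel rack, lay it flat on the open bench and let go, then take it again across its width and lay it flat between the low rails of the grey bed. Then push the bed's long red bar down near its middle, so that both ends sink evenly and the brass keepers close over the billet, hold it firmly against its stop for about a second without leaning on it hard, and let go. Leave the thicker billet in the rack and the other things where they are.

Things in the scene. Friction and masses are not known exactly. Their poses are not given: they have to be found in the camera images.
- thin_billet: thinner brown wood billet, nearer the robot, 55 x 130 x 22 mm, 0.14 to 0.28 kg; origin at the centre of a 55 x 130 face, x along the width, y the length, z the 22 mm thickness into the wood. At first on a long edge in the rack, length along the rack's y, top 65 mm over the bench. On the bench it stands on edge by itself and topples flat if pushed sideways near its top
- billet_mid (a point): centre of the thin billet
- rack: fixed pale board, 190 (x) x 120 (y) x 10 mm, origin at the centre of its underside; 12 mm dowels rise to 42 mm over the bench. Each billet stands on it between four dowels at y = +-42 mm, about 3 mm clear of its faces: thin one centred at x = -45 mm, thick one at +45. The 72 mm between the dowels is open for fingers
- thick_billet: thicker wood billet, farther from the robot, 65 x 150 x 30 mm, on edge in the rack, its top 75 mm over the bench; to be left there. Origin at the centre of one large face, axes as for the thin billet
- bed: fixed grey bed, origin on the underside below the billet's place; plate 12 mm thick, x -138 to +68, y -125 to +125 mm. The billet lies on it along y, between rails 8 mm high (place 63 x 138 mm, long sides open over the middle 90 mm for fingers). Keepers on posts at y = +-96 mm, top 46 mm over the bench. Red bar along y at the front, x = -118 mm
- bed_in (a point): centre of the billet's place, on the upper face of the base plate, 12 mm over the bench; axes of the bed
- bar_mid (a point): middle of the upper face of the red bar (26 mm wide, 240 mm long, 14 mm thick), 45 mm over the bench when up and 31 mm when fully down
- bar_left (a point): upper face of the red bar near its left (bed +y) end, 115 mm from the middle
- bar_right (a point): upper face of the red bar near its right (bed -y) end, 115 mm from the middle
- bar_swing (a joint): swing of the bar's arms about their hinge 70 mm behind the bar: 0 up, 0.2 rad fully down on a hard stop (14 mm travel). It moves against about 6 to 10 N of friction and stays where it is left
- bar_rock (a joint): rocking of the red bar about its middle, 0 level, positive when the left (+y) end is higher; a soft spring (3 N m/rad) levels it again. A press more than about 15 mm off the middle rocks it; it racks and is strained beyond 0.04 rad
- keeper_left (a joint): left brass keeper, geared to the bar: 0 open (points to the bed's +x), 1.4 rad closed (points inward over the billet's end, 5 mm above it); it cannot close over a billet that is not down between the rails
- keeper_right (a joint): right brass keeper, likewise
- matchbox: red matchbox, 36 x 62 x 15 mm, on the wooden table right of the bed; bystander
- colour_bar_3: green upright rod, 26 mm thick and 60 mm high, at the back between table and rack; bystander
- pipe_rest: two fixed rests carrying a long black pipe that lies straight along x at this y, tops 90 mm over the bench, left of the rack and right of the open wooden bench; carry things over it
- frit_jar_2: jar, 62 mm wide and 87 mm high, at the back near the tool chest; bystander
- colour_bar_2: red upright rod, 27 mm thick and 70 mm high, at the back near the tool chest; bystander
There are look-alikes about, which are no part of the job. Leave any pink look-alike of the thin_billet alone.

How it is judged:
On the way, in this order (a step that is already met when the one before it is completed fails the run):
1. the thin billet lies flat on the bench, released and at rest, away from rack and bed (angle between the z axis of thin_billet and the z axis of bed, either way round below 0.08 rad and contact force between thin_billet and the fingers below 0.1 N and linear speed of thin_billet below 0.03 m/s and height (world z) of billet_mid below 0.016 m), for 0.2 s.
2. the thin billet lies flat between the rails of the bed, released and at rest, with the bar still up (x of billet_mid in the frame of bed between -0.007 and 0.007 m and y of billet_mid in the frame of bed between -0.007 and 0.007 m and z of billet_mid in the frame of bed between 0.018 and 0.028 m and angle between the z axis of thin_billet and the z axis of bed, either way round below 0.08 rad and angle between the y axis of thin_billet and the y axis of bed, either way round below 0.12 rad and contact force between thin_billet and the fingers below 0.1 N and linear speed of thin_billet below 0.03 m/s and value of joint bar_swing below 0.1 rad), for 0.2 s.
3. the fingers hold the bar fully down and level, over the billet, with at least 4 N (x of billet_mid in the frame of bed between -0.007 and 0.007 m and y of billet_mid in the frame of bed between -0.007 and 0.007 m and z of billet_mid in the frame of bed between 0.018 and 0.028 m and angle between the z axis of thin_billet and the z axis of bed, either way round below 0.08 rad and angle between the y axis of thin_billet and the y axis of bed, either way round below 0.12 rad and value of joint bar_swing above 0.185 rad and contact force between the fingers and bar_rock above 4 N and value of joint bar_rock between -0.02 and 0.02 rad), for 0.5 s.
At the end, for the whole second after the job is handed in: the thin billet lies flat between the rails (centre within 7 mm along and across, within 0.12 rad of the bed's y), at rest; the bar is down (over 0.18 of 0.2 rad) and both keepers are over the billet (over 1.2 rad); the robot touches nothing (x of billet_mid in the frame of bed between -0.007 and 0.007 m and y of billet_mid in the frame of bed between -0.007 and 0.007 m and z of billet_mid in the frame of bed between 0.018 and 0.028 m and angle between the z axis of thin_billet and the z axis of bed, either way round below 0.08 rad and angle between the y axis of thin_billet and the y axis of bed, either way round below 0.12 rad and contact force between each of thin_billet, bar_rock and the fingers below 0.1 N and linear speed of thin_billet below 0.03 m/s and value of joint bar_swing above 0.18 rad and value of joint each of keeper_left, keeper_right above 1.2 rad).
It fails at once if the bar is racked: one end more than about 9 mm lower than the other (value of joint bar_rock above 0.04 rad or value of joint bar_rock below -0.04 rad).
It fails at once if the bar is pressed with more than 35 N (contact force between anything else and bar_rock above 35 N).
It fails at once if the thick billet is moved by more than 30 mm (distance of thick_billet from where it was at the start of the episode above 0.03 m).
It fails at once if a bystander is moved by more than 30 mm (distance of any of matchbox, colour_bar_3, frit_jar_2, colour_bar_2 from where it was at the start of the episode above 0.03 m).
It also fails if it takes over 70 s, if anything falls off the work surface, if the arm or the gripper's body presses on something with over 40 N, if the wrist force passes 120 N, or if a joint passes its speed limit or range.

## Working session

There is one attempt and no reset: what is moved stays moved. The work goes in short steps, Python scripts to look and compute and a tool call to move; the robot and the scene stay as the last step left them, time stands still between calls to the robot, and variables do not carry over. Pictures are saved under pics/ and viewed, at most 10 in all, crops included, and the job is handed in when it is done.

Besides the shell and the picture viewer there is one more tool, called after ">>>" as name([rows], argument=value, ...), one row to a line, values as JSON. carry_out: Moves the arm, as the interface text tells. Its arguments: {"type":"object","properties":{"series":{"type":"array"},"newtons":{"type":"number"}},"required":["series"]}

```bash
mkdir -p pics; cat > h.py <<'E'
import numpy as np, cv2
from scipy.spatial.transform import Rotation as R
from bench import get_state, optics, finish_job, finder, r
def cloud(cam, depth, st=None):
    c=optics.get_calibration(cam); K=np.array([[c['fx'],0,c['cx']],[0,c['fy'],c['cy']],[0,0,1]])
    v,u=np.mgrid[0:480,0:640]; p=np.stack([u.ravel(),v.ravel()],1).astype(np.float64)[:,None]
    n=cv2.undistortPoints(p,K,np.array(c['distortion']))[:,0]
    z=depth.ravel().astype(float); P=np.c_[n*z[:,None],z]
    if 'hand_eye' in c:
        H=np.array(c['hand_eye']); P=P@H[:3,:3].T+H[:3,3]
        W=R.from_quat(st['orientation']).apply(P)+st['position']
    else:
        Rm=cv2.Rodrigues(np.array(c['rvec'],float))[0]; W=(P-np.ravel(c['tvec']))@Rm
    W[z==0]=np.nan
    return W.reshape(480,640,3)
E
cat > a.py <<'E'
from h import *
s=get_state(); print({k:np.round(v,3) for k,v in s.items()}, r.tip_extent)
ims=[]
for cam in ['top','side']:
    im,d=optics.read_camera(cam); W=cloud(cam,d); np.savez(f'{cam}.npz',im=im,W=W)
    cv2.imwrite(f'pics/{cam}.png',im[:,:,::-1])
    for n in ['thin_billet','thick_billet','rack','bed','bar_mid','keeper_left','pipe_rest','matchbox','colour_bar_3']:
        for o in finder.cut_out(n,cam)[:3]:
            m=o['mask']; w=W[m]; w=w[~np.isnan(w[:,0])]
            if len(w): print(cam,n,round(o['conf'],2),np.round(o['bbox']),np.round(np.median(w,0),3),np.round(np.percentile(w,2,0),3),np.round(np.percentile(w,98,0),3))
print(get_state()['time_s'])
E
python3 a.py
```

```text
{'time_s': np.float64(0.0), 'joint_positions': array([ 1.175,  0.213, -0.035,  1.323, -0.   ,  1.571]), 'qd': array([-0.002, -0.   ,  0.002,  0.   , -0.001,  0.001]), 'tau': array([-2.0000e-03, -6.8616e+01,  4.8712e+01,  1.7000e-02, -0.0000e+00,
        0.0000e+00]), 'position': array([0.193, 0.461, 0.25 ]), 'orientation': array([ 0.197,  0.98 , -0.001, -0.   ]), 'ft_force': array([-0.189, -0.238,  0.521]), 'ft_torque': array([ 0.027, -0.012,  0.022]), 'gripper_force': np.float64(0.0), 'finger_gap': np.float64(0.085)} 0.019
top thin_billet 0.56 [461. 271. 492. 292.] [ 0.453 -0.713  0.051] [ 0.416 -0.776 -0.007] [ 0.492 -0.661  0.062]
top thin_billet 0.45 [354. 270. 393. 278.] [ 0.479 -0.306  0.062] [ 0.465 -0.373  0.001] [ 0.496 -0.245  0.072]
top thick_billet 0.61 [352. 242. 391. 258.] [ 0.568 -0.298  0.073] [ 0.549 -0.369  0.033] [ 0.589 -0.224  0.082]
top rack 0.86 [354. 240. 389. 288.] [ 0.519 -0.298  0.01 ] [ 0.432 -0.358  0.   ] [ 0.618 -0.241  0.042]
top bed 0.88 [181. 236. 247. 291.] [0.522 0.324 0.014] [0.423 0.207 0.002] [0.622 0.444 0.049]
top bar_mid 0.95 [182. 275. 242. 
[... 1060 characters left out ...]
 [276. 152. 290. 185.] [0.436 0.325 0.046] [0.421 0.213 0.036] [0.453 0.437 0.053]
side bed 0.85 [275. 152. 329. 197.] [0.518 0.306 0.016] [0.421 0.198 0.002] [0.617 0.441 0.05 ]
side bar_mid 0.7 [264. 268. 328. 308.] [ 0.515 -0.302  0.013] [ 0.428 -0.363  0.005] [ 0.614 -0.242  0.044]
side bar_mid 0.69 [273. 150. 290. 187.] [0.436 0.333 0.046] [ 0.417  0.211 -0.004] [0.455 0.519 0.053]
side pipe_rest 0.59 [274. 155. 288. 188.] [0.436 0.309 0.046] [0.417 0.211 0.004] [0.453 0.443 0.053]
side pipe_rest 0.3 [276. 152. 330. 196.] [0.516 0.306 0.016] [0.421 0.199 0.005] [0.617 0.44  0.049]
side matchbox 0.45 [330. 216. 345. 228.] [0.658 0.037 0.016] [ 0.64  -0.064  0.002] [0.673 0.067 0.089]
1.0
```

```bash
python3 -c "
import cv2
a=cv2.imread('pics/top.png')[170:350,140:520];b=cv2.imread('pics/side.png')[120:460,180:400]
cv2.imwrite('pics/t1.png',cv2.resize(a,None,fx=2.1,fy=2.1,interpolation=2))"
```

```text
(no output)
```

View pics/t1.png

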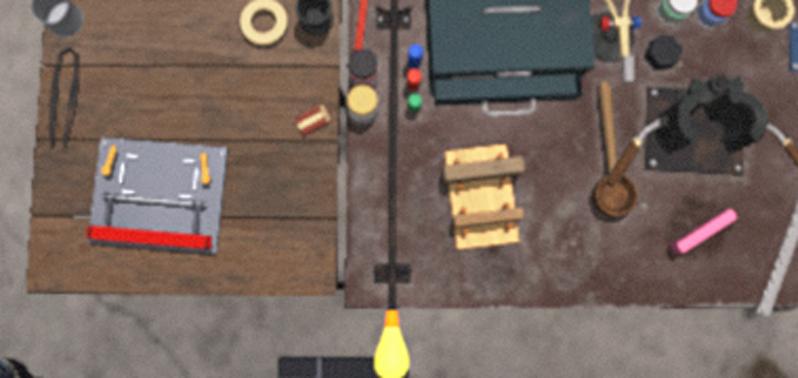

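```bash
cat >> h.py <<'E'
def plan(target, psi):
    """tool pointing down, tool y heading psi deg (world, mod 180). prints turn and shift (in tool axes after the turn)"""
    s=get_state(); Ro=R.from_quat(s['orientation'])
    y=np.array([np.cos(np.radians(psi)),np.sin(np.radians(psi)),0])
    if y@Ro.as_matrix()[:,1]<0: y=-y
    z=np.array([0,0,-1.]); G=R.from_matrix(np.c_[np.cross(y,z),y,z])
    rv=(Ro.inv()*G).as_rotvec(degrees=True); sh=G.inv().apply(np.array(target)-s['position'])
    print('pos',np.round(s['position'],4),'turn deg',np.round(rv,2),'shift mm',np.round(sh*1e3,1),'dist',np.round(np.linalg.norm(sh)*1e3),'t',s['time_s'])
E
python3 -c "
from h import *
c=optics.get_calibration('wrist');print({k:np.round(v,3) for k,v in c.items()})
d=np.load('top.npz');W=d['W']
for x,y in [(.42,.05),(.45,.1),(.45,0),(.48,-.2),(.40,.05)]:
    m=np.hypot(W[...,0]-x,W[...,1]-y)<.02;print(x,y,np.nanmedian(W[m][:,2]))
m=(abs(W[...,1]+.12)<.06)&(W[...,2]>.05)
q=W[m];print(np.nanmin(q,0),np.nanmax(q,0))
for a in np.arange(.2,.75,.05):
    k=q[abs(q[:,0]-a)<.025]
    if len(k):print(round(a,2),np.round(k.min(0),3),np.round(k.max(0),3))
plan([.45,.32,.30],0)
"
```

```text
{'fx': np.float64(339.721), 'fy': np.float64(339.721), 'cx': np.float64(318.079), 'cy': np.float64(246.678), 'distortion': array([0.009, 0.   , 0.   , 0.   , 0.   ]), 'hand_eye': array([[ 0.001, -0.957, -0.289,  0.072],
       [ 1.   ,  0.001, -0.001, -0.001],
       [ 0.001, -0.289,  0.957, -0.125],
       [ 0.   ,  0.   ,  0.   ,  1.   ]])}
0.42 0.05 -0.0008177847289552925
0.45 0.1 -0.001563653559397088
0.45 0 -0.0016883098616438826
0.48 -0.2 -0.0003940923930086303
0.4 0.05 -0.00033036719080089063
[-0.05532467 -0.17855549  0.05019752] [ 1.51548355 -0.06001682  0.34397667]
0.2 [ 0.189 -0.156  0.056] [ 0.224 -0.099  0.103]
0.25 [ 0.226 -0.152  0.061] [ 0.272 -0.098  0.096]
0.3 [ 0.275 -0.136  0.059] [ 0.325 -0.113  0.085]
0.35 [ 0.328 -0.159  0.06 ] [ 0.374 -0.094  0.095]
0.4 [ 0.377 -0.162  0.062] [ 0.424 -0.09   0.088]
0.45 [ 0.428 -0.132  0.063] [ 0.474 -0.12   0.08 ]
0.5 [ 0.477 -0.132  0.064] [ 0.525 -0.12   0.082]
0.55 [ 0.525 -0.131  0.062] [ 0.572 -0.119  0.081]
0.6 [ 0.576 -0.135  0.062] [ 0.623 -0.119  0.084]
0.65 [ 0.626 -0.135  0.051] [ 0.675 -0.06   0.093]
0.7 [ 0.675 -0.179  0.051] [ 0.725 -0.06   0.098]
pos [0.1928 0.4614 0.2503] turn deg [ 0.   -0.   67.32] shift mm [-141.4  257.2  -49.7] dist 298.0 t 1.0
```

>>> carry_out([
  [[0,0,-0.01],[0,0,7],1],
  [[0,0,-0.01],[0,0,7],1],
  [[0,0,-0.01],[0,0,7],1],
  [[0,0,-0.01],[0,0,7],1],
  [[0,0,-0.01],[0,0,7],1],
  [[0,0,0],[0,0,7],1],
  [[0,0,0],[0,0,7],1],
  [[0,0,0],[0,0,7],1],
])

```text
time_s: 1.67
position: [0.1928, 0.4614, 0.3005]
orientation: [0.636, 0.771, 0.0, -0.0]
ft_force: [0.3, -0.6, 0.1]
finger_gap: 0.0855
gripper_force: 0.0
```

>>> carry_out([
  [[0,0,0],[0,0,7],1],
  [[0,0,0],[0,0,4.3],1],
])

```text
time_s: 1.83
position: [0.1928, 0.4614, 0.3003]
orientation: [0.709, 0.705, -0.0, 0.0]
ft_force: [0.4, 0.2, 0.4]
finger_gap: 0.0853
gripper_force: 0.0
```

>>> carry_out([
  [[-0.018,0.032,0],[0,0,0],1],
  [[-0.018,0.032,0],[0,0,0],1],
  [[-0.018,0.032,0],[0,0,0],1],
  [[-0.018,0.032,0],[0,0,0],1],
  [[-0.018,0.032,0],[0,0,0],1],
  [[-0.018,0.032,0],[0,0,0],1],
  [[-0.018,0.032,0],[0,0,0],1],
  [[-0.018,0.032,0],[0,0,0],1],
])

```text
time_s: 2.5
position: [0.4503, 0.3161, 0.3004]
orientation: [0.707, 0.707, 0.0, 0.0]
ft_force: [0.5, 0.6, -0.5]
finger_gap: 0.085
gripper_force: 0.0
```

>>> carry_out([
  [[0,0,0],[0,0,0],1],
  [[0,0,0],[0,0,0],1],
])

```text
time_s: 2.67
position: [0.4501, 0.3163, 0.2998]
orientation: [0.708, 0.706, -0.0, -0.0]
ft_force: [-0.6, 0.3, 0.8]
finger_gap: 0.0854
gripper_force: 0.0
```

```bash
cat > w.py <<'E'
import sys
from h import *
tag=sys.argv[1]
s=get_state(); im,d=optics.read_camera('wrist'); W=cloud('wrist',d,s); np.savez(tag+'.npz',im=im,W=W)
cv2.imwrite(f'pics/{tag}.png',im[:,:,::-1])
print(np.round(s['position'],4),np.round(s['orientation'],4),s['time_s'])
for n in sys.argv[2:]:
    for o in finder.cut_out(n,'wrist')[:2]:
        w=W[o['mask']]; w=w[~np.isnan(w[:,0])]
        zt=np.percentile(w[:,2],90); t=w[abs(w[:,2]-zt)<.005]
        (c,sz,a)=cv2.minAreaRect((t[:,:2]*1e3).astype(np.float32))
        print(n,round(o['conf'],2),np.round(o['bbox']),'top z',round(zt,4),'rect mm',np.round(c,1),np.round(sz,1),round(a,2))
E
python3 w.py bedv bed bar_mid keeper_left keeper_right
```

```text
[0.4501 0.3163 0.2998] [ 7.080e-01  7.062e-01 -3.000e-04 -1.000e-04] 2.6667
bed 0.51 [290.  80. 325. 300.] top z 0.0466 rect mm [439.8 331.7] [236.7  26. ] 85.78
bar_mid 0.56 [290.  78. 324. 299.] top z 0.0466 rect mm [439.7 330.7] [238.5  26.1] 85.75
keeper_left 0.74 [418. 103. 473. 134.] top z 0.0472 rect mm [583.2 410.7] [17.1 58.3] 71.34
keeper_right 0.61 [395. 274. 445. 290.] top z 0.0473 rect mm [570.3 228.4] [57.7 17. ] 4.08
```

View pics/bedv.png

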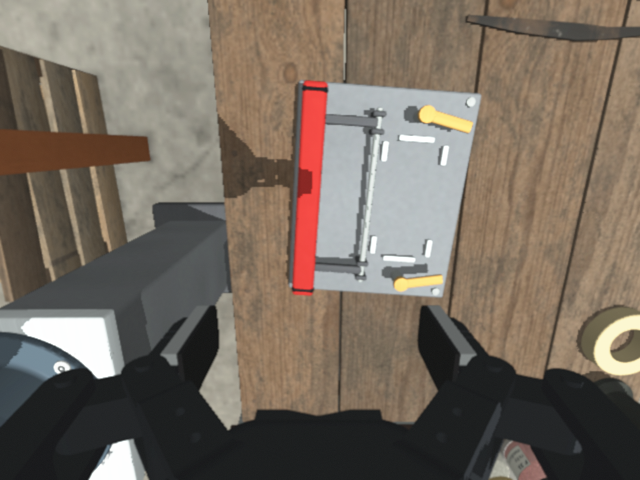

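```bash
cat > b.py <<'E'
from h import *
d=np.load('bedv.npz');W=d['W'];im=d['im'].astype(int)
y=np.radians(-4.24); ex=np.array([np.cos(y),np.sin(y)]);ey=np.array([-ex[1],ex[0]])
o=np.array([.5574,.3223])
B=np.dstack([(W[...,:2]-o)@ex,(W[...,:2]-o)@ey,W[...,2]])
m=(im.min(2)>190)&(abs(B[...,0])<.05)&(abs(B[...,1])<.085)
n,l,st,c=cv2.connectedComponentsWithStats(m.astype(np.uint8))
for i in range(1,n):
    if st[i,4]>15: q=B[l==i]; print(st[i,4],np.round(np.percentile(q,[3,50,97],axis=0)*1e3,1).tolist())
s=(abs(B[...,0]+.048)<.012)&(abs(B[...,1])<.06); print('shaft z max',np.nanpercentile(B[s][:,2],[50,95,99]), 'x', np.nanmedian(B[s&(B[...,2]>.025)],0))
p=(abs(B[...,0])<.02)&(abs(B[...,1])<.05); print('plate z',np.nanmedian(B[p][:,2]))
g=(B[...,2]>.006)&(B[...,2]<.018)&(abs(B[...,1])<.2)&(abs(B[...,0])<.2)
print('plate box',np.round(np.nanpercentile(B[g],[.3,99.7],axis=0)*1e3,1))
t=(W[...,2]>.04)&(W[...,2]<.052)&(im[...,0]>150)&(im[...,1]<80)
a=W[t]; v=np.linalg.svd(a[:,:2]-a[:,:2].mean(0),full_matrices=False)[2][0]; print('bar ang',np.degrees(np.arctan2(v[1],v[0]))%180)
E
python3 b.py
```

```text
21 [[-49.3, 79.5, 34.6], [-47.4, 81.8, 35.8], [-45.6, 84.8, 36.7]]
499 [[-49.8, -66.3, 34.2], [-47.7, 5.1, 36.0], [-45.2, 67.5, 37.5]]
241 [[-18.8, 68.1, 12.2], [0.6, 71.5, 20.4], [18.9, 75.3, 22.2]]
134 [[-37.6, 45.0, 12.4], [-34.5, 55.4, 20.3], [-29.7, 66.1, 22.3]]
124 [[31.4, 44.5, 12.1], [34.6, 55.8, 20.2], [40.5, 66.1, 22.1]]
107 [[-37.3, -69.7, 11.9], [-34.5, -56.7, 20.3], [-29.4, -46.0, 21.9]]
108 [[31.6, -69.8, 12.5], [34.8, -57.1, 20.3], [40.9, -46.1, 22.1]]
186 [[-18.6, -79.0, 11.9], [0.6, -72.9, 20.5], [19.9, -69.4, 22.1]]
shaft z max [0.34964674 0.36987579 0.37287861] x [-0.04557252 -0.00214245  0.35056897]
plate z 0.012929492397163567
plate box [[-136.9 -123.2    6.1]
 [ 187.   198.8   16.4]]
bar ang 85.81307670928271
```

>>> carry_out([
  [[-0.04,0,0],[0,0,0],1],
  [[-0.04,0,0],[0,0,0],1],
  [[-0.04,0,0],[0,0,0],1],
  [[-0.04,0,0],[0,0,0],1],
  [[-0.04,0,0],[0,0,0],1],
  [[-0.04,0,0],[0,0,0],1],
  [[-0.04,0,0],[0,0,0],1],
  [[-0.04,0,0],[0,0,0],1],
])

```text
time_s: 3.58
position: [0.4482, -0.0036, 0.3007]
orientation: [0.706, 0.708, 0.0, 0.0]
ft_force: [1.5, 0.3, 0.9]
finger_gap: 0.085
gripper_force: 0.0
```

>>> carry_out([
  [[-0.04,0,0],[0,0,0],1],
  [[-0.04,0,0],[0,0,0],1],
  [[-0.04,0,0],[0,0,0],1],
  [[-0.04,0,0],[0,0,0],1],
  [[-0.04,0,0.01],[0,0,0],1],
  [[-0.04,0,0.02],[0,0,0],1],
  [[-0.04,0,0.02],[0,0,0],1],
  [[-0.02,0,0],[0,0,0],1],
])

```text
time_s: 4.25
position: [0.4478, -0.2991, 0.2498]
orientation: [0.707, 0.707, -0.001, -0.002]
ft_force: [-0.1, 0.5, -0.7]
finger_gap: 0.0854
gripper_force: 0.0
```

>>> carry_out([
  [[0,0,0],[0,0,0],1],
  [[0,0,0],[0,0,0],1],
])

```text
time_s: 4.42
position: [0.449, -0.2971, 0.2528]
orientation: [0.707, 0.707, -0.0, -0.0]
ft_force: [0.3, -0.3, 1.3]
finger_gap: 0.0852
gripper_force: 0.0
```

```bash
python3 w.py rackv thin_billet thick_billet rack
```

```text
[ 0.449  -0.2971  0.2528] [ 7.072e-01  7.070e-01 -0.000e+00 -3.000e-04] 4.4167
thin_billet 0.9 [326. 157. 368. 293.] top z 0.0667 rect mm [ 480.7 -305.8] [ 22. 129.] 7.24
thick_billet 0.63 [413. 140. 467. 298.] top z 0.0765 rect mm [ 569.2 -296.8] [ 29.7 148.6] 7.0
rack 0.86 [297. 148. 475. 275.] top z 0.0136 rect mm [ 524.4 -298.9] [189.1 119.4] 7.13
```

View pics/rackv.png

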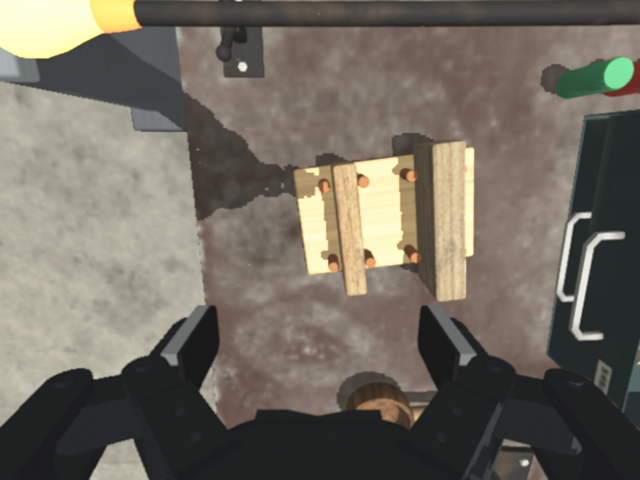

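```bash
python3 -c "
from h import *
plan([.4805,-.3055,.047],7.2);print(r.tip_extent,[a for a in dir(r) if a[0]!='_'])"
```

```text
pos [ 0.4495 -0.296   0.2536] turn deg [ 0.04  0.02 -7.08] shift mm [-13.4  29.6 206.6] dist 209.0 t 4.6167
0.019 ['MotionError', 'tip_extent']
```

>>> carry_out([
  [[0,0,0.02],[0,0,-7.1],0.3],
  [[-0.007,0.015,0.03],[0,0,0],0.3],
  [[-0.0065,0.0145,0.03],[0,0,0],0.3],
  [[0,0,0.03],[0,0,0],0.3],
  [[0,0,0.02],[0,0,0],0.3],
  [[0,0,0],[0,0,0],0.3],
  [[0,0,0],[0,0,0],0.3],
])

```text
time_s: 5.2
position: [0.4799, -0.3059, 0.1233]
orientation: [0.661, 0.75, -0.0, -0.001]
ft_force: [0.6, -0.2, 1.5]
finger_gap: 0.0553
gripper_force: 0.0
```

```bash
python3 -c "
from h import *
plan([.4805,-.3055,.047],7.2);print(get_state()['finger_gap'])"; python3 w.py rack2 thin_billet
```

```text
pos [ 0.4799 -0.3059  0.1233] turn deg [-0.05 -0.04 -0.01] shift mm [ 0.3  0.7 76.3] dist 76.0 t 5.2
0.05528039311776149
[ 0.4799 -0.3059  0.1233] [ 6.614e-01  7.500e-01 -1.000e-04 -6.000e-04] 5.2
thin_billet 0.62 [300. 153. 339. 368.] top z 0.0666 rect mm [ 480.6 -305.1] [ 22.  127.9] 7.11
```

>>> carry_out([
  [[0,0.001,0.02],[0,0,0],0.3],
  [[0,0,0.02],[0,0,0],0.3],
  [[0,0,0.02],[0,0,0],0.3],
  [[0,0,0.016],[0,0,0],0.3],
  [[0,0,0],[0,0,0],0.3],
  [[0,0,0],[0,0,0],-1],
  [[0,0,0],[0,0,0],-1],
  [[0,0,0],[0,0,0],-1],
], newtons=40)

```text
time_s: 5.97
position: [0.482, -0.3074, 0.0491]
orientation: [0.662, 0.75, 0.0, 0.001]
ft_force: [-1.7, 3.4, 9.0]
finger_gap: 0.0215
gripper_force: 39.0
```

>>> carry_out([
  [[0,0,0],[0,0,0],-1],
  [[0,0,0],[0,0,0],-1],
  [[0,0,0],[0,0,0],-1],
])

```text
time_s: 6.22
position: [0.482, -0.3074, 0.049]
orientation: [0.662, 0.75, 0.0, 0.001]
ft_force: [-1.0, 1.2, 8.8]
finger_gap: 0.0215
gripper_force: 39.7
```

>>> carry_out([
  [[0,0,-0.01],[0,0,0],-1],
  [[0,0,-0.015],[0,0,0],-1],
  [[0,0,-0.025],[0,0,0],-1],
  [[0,0,-0.03],[0,0,0],-1],
  [[0,0,-0.035],[0,0,0],-1],
  [[0,0,-0.035],[0,0,0],-1],
  [[0,0,-0.02],[0,0,7],-1],
  [[0,0,0],[0,0,4.3],-1],
])

```text
time_s: 6.88
position: [0.4826, -0.3077, 0.2235]
orientation: [0.734, 0.679, 0.001, 0.004]
ft_force: [1.0, -0.4, -2.7]
finger_gap: 0.0215
gripper_force: 39.6
```

```bash
python3 -c "
from h import *
plan([.44,.09,.22],-4.2)"; python3 w.py lift thin_billet thick_billet
```

```text
pos [ 0.4826 -0.3077  0.2235] turn deg [ 0.41  0.22 -0.31] shift mm [393.5 -71.6   3.5] dist 400.0 t 6.8833
[ 0.4826 -0.3077  0.2235] [0.7344 0.6787 0.001  0.0039] 6.8833
thin_billet 0.68 [282. 154. 354. 415.] top z 0.241 rect mm [ 485.  -289.4] [96.  22.1] 85.46
thick_billet 0.96 [379. 114. 446. 294.] top z 0.0766 rect mm [ 569.8 -296.9] [ 29.9 148.9] 7.14
```

View pics/lift.png

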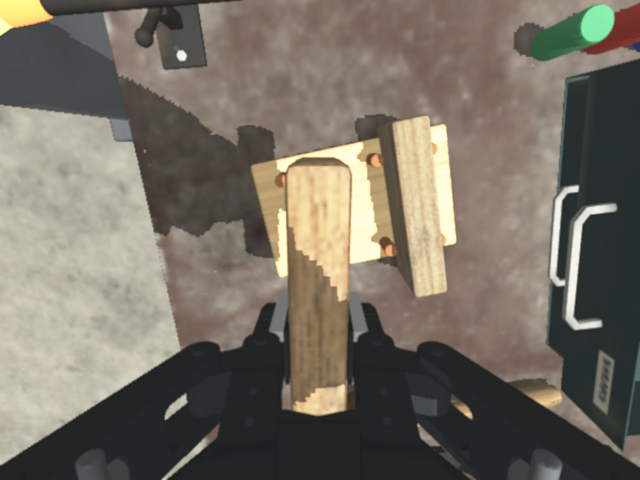

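>>> carry_out([
  [[0.02,-0.005,0],[0,0,0],-1],
  [[0.035,-0.009,0],[0,0,0],-1],
  [[0.038,-0.01,0],[0,0,0],-1],
  [[0.038,-0.01,0],[0,0,0],-1],
  [[0.038,-0.01,0],[0,0,0],-1],
  [[0.038,-0.01,0],[0,0,0],-1],
  [[0.038,-0.01,0],[0,0,0],-1],
  [[0.038,-0.01,0],[0,0,0],-1],
])

```text
time_s: 7.7
position: [0.4264, -0.0175, 0.2167]
orientation: [0.731, 0.682, -0.0, -0.0]
ft_force: [1.4, 0.4, -1.2]
finger_gap: 0.0217
gripper_force: 39.6
```

>>> carry_out([
  [[0.038,-0.008,0.02],[0,0,0],-1],
  [[0.03,-0.005,0.03],[0,0,0],-1],
  [[0.011,-0.002,0.03],[0,0,0],-1],
  [[0,0,0.03],[0,0,0],-1],
  [[0,0,0.02],[0,0,0],-1],
  [[0,0,0.01],[0,0,0],-1],
  [[0,0,0],[0,0,0],-1],
  [[0,0,0],[0,0,0],-1],
])

```text
time_s: 8.37
position: [0.4182, 0.0582, 0.0785]
orientation: [0.732, 0.682, -0.001, -0.0]
ft_force: [0.2, -0.3, -2.1]
finger_gap: 0.0215
gripper_force: 39.7
```

```bash
python3 -c "
from h import *
plan([.42,.06,.039],-4.2)"; python3 w.py low thin_billet
```

```text
pos [0.4182 0.0582 0.0785] turn deg [-0.09  0.02  0.14] shift mm [ 1.9  1.6 39.5] dist 40.0 t 8.3667
[0.4182 0.0582 0.0785] [ 7.317e-01  6.816e-01 -7.000e-04 -5.000e-04] 8.3667
thin_billet 0.73 [282. 154. 350. 414.] top z 0.0961 rect mm [420.7  76.3] [96.3 22.2] 86.06
```

>>> carry_out([
  [[0,0,0.015],[0,0,0],-1],
  [[0,0,0.013],[0,0,0],-1],
  [[0,0,0.006],[0,0,0],-1],
  [[0,0,0.003],[0,0,0],-1],
  [[0,0,0.001],[0,0,0],-1],
  [[0,0,0.001],[0,0,0],-1],
  [[0,0,0],[0,0,0],-1],
  [[0,0,0],[0,0,0],-1],
])

```text
time_s: 9.13
position: [0.4193, 0.0583, 0.0402]
orientation: [0.732, 0.681, 0.0, 0.0]
ft_force: [-0.4, 0.3, -1.6]
finger_gap: 0.0217
gripper_force: 39.7
```

>>> carry_out([
  [[0,0,0.001],[0,0,0],-1],
  [[0,0,0.001],[0,0,0],-1],
  [[0,0,0],[0,0,0],-1],
])

```text
time_s: 9.38
position: [0.4194, 0.0584, 0.039]
orientation: [0.732, 0.681, 0.001, 0.0]
ft_force: [-10.9, -0.9, 32.0]
finger_gap: 0.0217
gripper_force: 44.2
```

>>> carry_out([
  [[0,0,-0.0007],[0,0,0],-1],
  [[0,0,0],[0,0,0],-0.2],
  [[0,0,0],[0,0,0],0],
  [[0,0,0],[0,0,0],0.2],
  [[0,0,0],[0,0,0],0.2],
  [[0,0,-0.02],[0,0,0],0.2],
  [[0,0,-0.04],[0,0,0],0.2],
  [[0,0,-0.04],[0,0,0],0.2],
])

```text
time_s: 10.05
position: [0.4176, 0.0581, 0.1389]
orientation: [0.732, 0.681, -0.001, -0.001]
ft_force: [1.5, 0.3, 0.3]
finger_gap: 0.0514
gripper_force: 0.0
```

```bash
python3 w.py stood thin_billet
```

```text
[0.4176 0.0581 0.1389] [ 0.7324  0.6809 -0.0013 -0.0009] 10.05
thin_billet 0.96 [303. 146. 340. 344.] top z 0.0566 rect mm [420.6  59.9] [129.  22.] 85.93
```

>>> carry_out([
  [[0,-0.03,0],[0,0,0],-1],
  [[0,-0.03,0],[0,0,0],-1],
  [[0,0,0],[0,0,0],-1],
  [[0,0,0],[0,0,0],-1],
  [[0,0,0.03],[0,0,0],-1],
  [[0,0,0.03],[0,0,0],-1],
  [[0,0,0.017],[0,0,0],-1],
  [[0,0,0],[0,0,0],-1],
], newtons=20)

```text
time_s: 10.82
position: [0.3576, 0.0623, 0.0586]
orientation: [0.732, 0.681, -0.002, -0.001]
ft_force: [-1.6, -0.7, -0.6]
finger_gap: 0.0002
gripper_force: 0.0
```

>>> carry_out([
  [[0,0.012,0],[0,0,0],-1],
  [[0,0.012,0],[0,0,0],-1],
  [[0,0.01,0],[0,0,0],-1],
  [[0,0.01,0],[0,0,0],-1],
  [[0,0.01,0],[0,0,0],-1],
  [[0,0.01,0],[0,0,0],-1],
  [[0,0,0],[0,0,0],-1],
  [[0,0,0],[0,0,0],-1],
])

```text
time_s: 11.48
position: [0.4231, 0.0579, 0.0613]
orientation: [0.733, 0.681, -0.0, -0.0]
ft_force: [-0.1, -0.9, -0.5]
finger_gap: 0.0
gripper_force: 0.0
```

```bash
python3 w.py top1 thin_billet
```

```text
[0.4231 0.0579 0.0613] [ 7.325e-01  6.808e-01 -1.000e-04 -1.000e-04] 11.4833
thin_billet 0.55 [331. 152. 449. 350.] top z 0.0237 rect mm [460.3  69.3] [104.7  55. ] 85.77
```

View pics/top1.png

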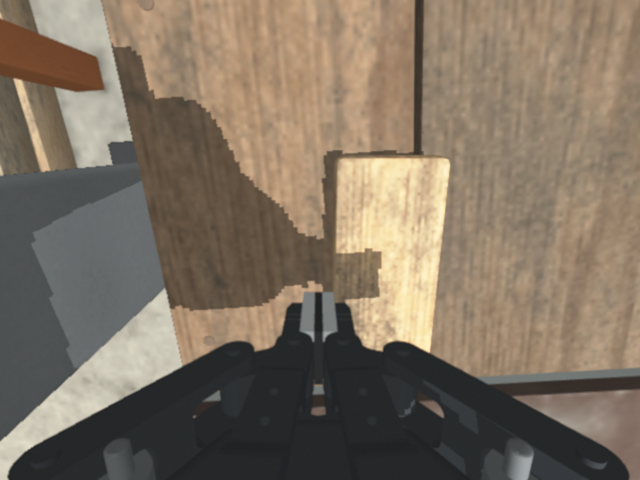

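>>> carry_out([
  [[0,0,-0.03],[0,0,0],0.8],
  [[0,0.01,-0.03],[0,0,0],0.8],
  [[0,0.027,-0.02],[0,0,0],0.8],
  [[0,0,0],[0,0,0],0.8],
  [[0,0,0],[0,0,0],0.8],
])

```text
time_s: 12.0
position: [0.4608, 0.0554, 0.1422]
orientation: [0.732, 0.681, 0.001, 0.001]
ft_force: [-0.2, -0.2, -0.1]
finger_gap: 0.0602
gripper_force: 0.0
```

```bash
python3 w.py flat thin_billet; python3 -c "
from h import *
plan([.46,.058,.022],-4.2)
print(get_state()['finger_gap'])
W=np.load('flat.npz')['W']; m=(W[...,2]>.018)&(W[...,2]<.03)&(abs(W[...,0]-.46)<.06)&(abs(W[...,1]-.06)<.09)
print([np.round(v,4) for v in cv2.minAreaRect((W[m][:,:2]*1e3).astype(np.float32))])"
```

```text
[0.4608 0.0554 0.1422] [7.325e-01 6.808e-01 9.000e-04 6.000e-04] 12.0
thin_billet 0.98 [274. 148. 353. 320.] top z 0.0238 rect mm [459.6  57.3] [129.1  55. ] 85.9
pos [0.4587 0.0553 0.1407] turn deg [-0.08  0.01  0.03] shift mm [  2.8   1.1 118.7] dist 119.0 t 12.1
0.07466443891127289
[array([459.6169,  57.3272]), array([129.1238,  55.0803]), np.float64(85.8697)]
```

>>> carry_out([
  [[0.002,0.001,0.03],[0,0,0],0.75],
  [[0,0,0.03],[0,0,0],0.75],
  [[0,0,0.03],[0,0,0],0.75],
  [[0,0,0.02],[0,0,0],0.75],
  [[0,0,0.008],[0,0,0],0.75],
  [[0,0,0],[0,0,0],0.75],
  [[0,0,0],[0,0,0],0],
  [[0,0,0],[0,0,0],0],
], newtons=40)

```text
time_s: 12.77
position: [0.4614, 0.0573, 0.0246]
orientation: [0.732, 0.681, 0.001, 0.0]
ft_force: [-5.0, -0.5, 9.8]
finger_gap: 0.054
gripper_force: 40.6
```

>>> carry_out([
  [[0,0,0],[0,0,0],-1],
  [[0,0,0],[0,0,0],-1],
  [[0,0,0],[0,0,0],-1],
])

```text
time_s: 13.02
position: [0.4617, 0.0573, 0.0246]
orientation: [0.732, 0.681, 0.001, 0.001]
ft_force: [-2.7, 0.2, 9.7]
finger_gap: 0.0542
gripper_force: 43.9
```

>>> carry_out([
  [[0,0,-0.005],[0,0,0],-1],
  [[0,0,-0.015],[0,0,0],-1],
  [[0,0,-0.03],[0,0,0],-1],
  [[0,0,-0.03],[0,0,0],-1],
  [[0,0,-0.03],[0,0,0],-1],
  [[0,0,-0.02],[0,0,0],-1],
  [[0,0,0],[0,0,0],-1],
  [[0,0,0],[0,0,0],-1],
])

```text
time_s: 13.68
position: [0.4617, 0.0573, 0.1548]
orientation: [0.732, 0.681, 0.001, 0.001]
ft_force: [-1.6, -0.5, -2.3]
finger_gap: 0.0543
gripper_force: 43.2
```

```bash
python3 w.py held thin_billet; python3 -c "
from h import *
plan([.5574,.3218,.15],-4.2)"
```

```text
[0.4617 0.0573 0.1548] [0.7324 0.6809 0.0011 0.0009] 13.6833
thin_billet 0.85 [246. 159. 390. 413.] top z 0.1538 rect mm [463.3  66. ] [111.3  55.3] 85.84
thin_billet 0.35 [625. 323. 637. 343.] top z 0.0141 rect mm [738.1 -54.6] [11.8  3.7] 68.34
pos [0.4605 0.0572 0.1529] turn deg [-0.04  0.01  0.02] shift mm [271.   77.2   2.9] dist 282.0 t 13.7833
```

>>> carry_out([
  [[0.02,0.006,0],[0,0,0],-1],
  [[0.036,0.01,0],[0,0,0],-1],
  [[0.038,0.011,0],[0,0,0],-1],
  [[0.038,0.011,0],[0,0,0],-1],
  [[0.038,0.011,0],[0,0,0],-1],
  [[0.038,0.011,0],[0,0,0],-1],
  [[0.036,0.01,0],[0,0,0],-1],
  [[0.02,0.006,0],[0,0,0],-1],
])

```text
time_s: 14.45
position: [0.5558, 0.3183, 0.1513]
orientation: [0.732, 0.682, -0.001, -0.0]
ft_force: [0.5, 0.6, -2.7]
finger_gap: 0.0538
gripper_force: 43.2
```

>>> carry_out([
  [[0.006,0.002,0],[0,0,0],-1],
  [[0,0,0],[0,0,0],-1],
  [[0,0,0],[0,0,0],-1],
])

```text
time_s: 14.7
position: [0.5578, 0.3201, 0.1522]
orientation: [0.732, 0.681, -0.001, -0.0]
ft_force: [-0.3, -0.2, -2.6]
finger_gap: 0.0539
gripper_force: 43.2
```

```bash
python3 w.py over thin_billet; python3 -c "
from h import *
plan([.5574+.0015,.3218,.0365],-4.2)
d=np.load('over.npz');W=d['W'];im=d['im'].astype(int)
y=np.radians(-4.2); ex=np.array([np.cos(y),np.sin(y)]);ey=np.array([-ex[1],ex[0]]);o=np.array([.5574,.3218])
B=np.dstack([(W[...,:2]-o)@ex,(W[...,:2]-o)@ey,W[...,2]])
m=(im.min(2)>170)&(abs(B[...,0])<.05)&(abs(B[...,1])<.09)&(B[...,2]<.026)
n,l,st,c=cv2.connectedComponentsWithStats(m.astype(np.uint8))
for i in range(1,n):
    if st[i,4]>15: print(st[i,4],np.round(np.percentile(B[l==i],[3,50,97],axis=0)*1e3,1).tolist())
m=(B[...,2]>.135)&(B[...,2]<.16)&(abs(B[...,0])<.05)&(B[...,1]>0.03)&(B[...,1]<.09)
q=B[m];print(np.round(np.percentile(q,[1,50,99],axis=0)*1e3,1))"
```

```text
[0.5578 0.3201 0.1522] [ 7.323e-01  6.809e-01 -1.100e-03 -1.000e-04] 14.7
thin_billet 0.97 [246. 159. 392. 416.] top z 0.1511 rect mm [559.4 328.6] [111.7  55.2] 85.81
pos [0.558  0.3195 0.1531] turn deg [-0.04  0.04 -0.03] shift mm [  2.3   0.7 116.6] dist 117.0 t 14.8
4371 [[-42.7, 57.7, 11.7], [8.3, 76.2, 13.1], [47.5, 88.6, 21.3]]
65 [[-36.6, 57.8, 19.7], [-34.7, 62.1, 20.9], [-33.0, 65.7, 22.2]]
[[-24.8  30.4 143. ]
 [  1.4  47.6 150.2]
 [ 27.8  62.8 151.7]]
```

View pics/over.png

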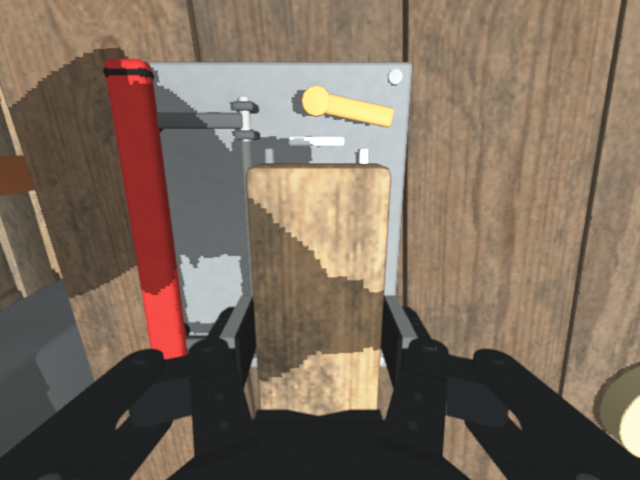

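>>> carry_out([
  [[0.002,0,0.02],[0,0,0],-1],
  [[0,0,0.03],[0,0,0],-1],
  [[0,0,0.03],[0,0,0],-1],
  [[0,0,0.015],[0,0,0],-1],
  [[0,0,0.01],[0,0,0],-1],
  [[0,0,0.006],[0,0,0],-1],
  [[0,0,0.002],[0,0,0],-1],
  [[0,0,0],[0,0,0],-1],
])

```text
time_s: 15.47
position: [0.5589, 0.3227, 0.0411]
orientation: [0.733, 0.681, 0.0, 0.0]
ft_force: [0.8, 0.1, -2.1]
finger_gap: 0.0536
gripper_force: 43.2
```

>>> carry_out([
  [[0,0,0.001],[0,0,0],-1],
  [[0,0,0.001],[0,0,0],-1],
  [[0,0,0],[0,0,0],-1],
])

```text
time_s: 15.72
position: [0.5589, 0.323, 0.039]
orientation: [0.732, 0.681, 0.0, 0.0]
ft_force: [0.4, 0.7, -2.0]
finger_gap: 0.0539
gripper_force: 43.2
```

>>> carry_out([
  [[0,0,0.001],[0,0,0],-1],
  [[0,0,0.001],[0,0,0],-1],
  [[0,0,0],[0,0,0],-1],
])

```text
time_s: 15.97
position: [0.5587, 0.323, 0.0367]
orientation: [0.732, 0.681, 0.0, 0.0]
ft_force: [-0.0, 0.4, 1.2]
finger_gap: 0.0538
gripper_force: 43.6
```

>>> carry_out([
  [[0,0,0],[0,0,0],0.35],
  [[0,0,0],[0,0,0],0.42],
  [[0,0,0],[0,0,0],0.42],
  [[0,0,-0.01],[0,0,0],0.42],
  [[0,0,-0.03],[0,0,0],0.42],
  [[0,0,-0.04],[0,0,0],0.42],
  [[0,0,-0.04],[0,0,0],0.42],
  [[0,0,0],[0,0,0],0.42],
])

```text
time_s: 16.63
position: [0.5612, 0.3243, 0.1655]
orientation: [0.732, 0.681, 0.005, 0.001]
ft_force: [1.6, 1.5, 1.1]
finger_gap: 0.0606
gripper_force: 0.0
```

```bash
python3 w.py placed thin_billet bar_mid; python3 -c "
from h import *
d=np.load('placed.npz');W=d['W']
y=np.radians(-4.2); ex=np.array([np.cos(y),np.sin(y)]);ey=np.array([-ex[1],ex[0]]);o=np.array([.5574,.3218])
print('bar mid', o-.118*ex)
plan([*(o-.118*ex),.10],-4.2)"
```

```text
[0.5612 0.3243 0.1655] [0.7324 0.6809 0.0053 0.0012] 16.6333
thin_billet 0.93 [278. 151. 347. 316.] top z 0.0358 rect mm [559.9 322.7] [128.9  54.9] 85.94
bar_mid 0.96 [107.  72. 186. 365.] top z 0.0464 rect mm [440.9 341.6] [216.6  27. ] 86.04
bar mid [0.43971689 0.33044211]
pos [0.5588 0.3229 0.1573] turn deg [ 0.06 -0.04  0.02] shift mm [  -1.2 -119.3   57.3] dist 132.0 t 16.7833
```

>>> carry_out([
  [[-0.001,-0.03,0],[0,0,0],-1],
  [[0,-0.03,0],[0,0,0],-1],
  [[0,-0.03,0],[0,0,0],-1],
  [[0,-0.029,0],[0,0,0],-1],
  [[0,0,0.03],[0,0,0],-1],
  [[0,0,0.03],[0,0,0],-1],
  [[0,0,0.02],[0,0,0],-1],
  [[0,0,0],[0,0,0],-1],
], newtons=20)

```text
time_s: 17.45
position: [0.4369, 0.3285, 0.0718]
orientation: [0.732, 0.681, -0.004, -0.0]
ft_force: [-0.3, -0.5, -0.9]
finger_gap: 0.0001
gripper_force: 0.0
```

```bash
python3 -c "
from h import *
plan([.4397,.3304,.065],-4.2)
im,d=optics.read_camera('wrist');cv2.imwrite('pics/press.png',im[:,:,::-1])"
```

```text
pos [0.4369 0.3285 0.0718] turn deg [-0.33  0.29  0.04] shift mm [2.1 2.6 6.8] dist 8.0 t 17.45
```

View pics/press.png

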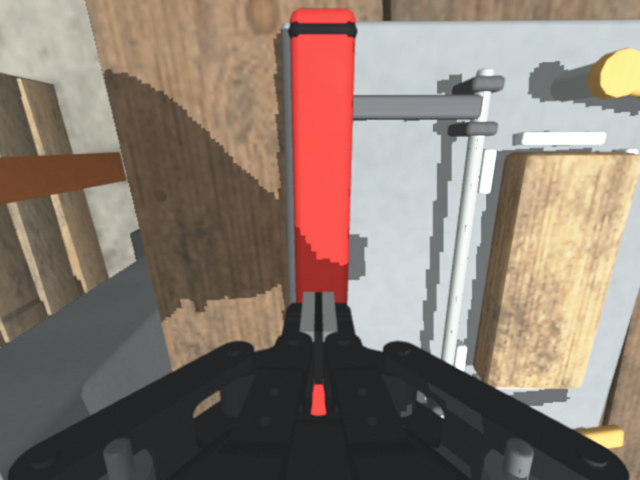

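>>> carry_out([
  [[0.001,0.001,0.002],[0,0,0],-1],
  [[0,0,0.002],[0,0,0],-1],
  [[0,0,0.002],[0,0,0],-1],
  [[0,0,0.002],[0,0,0],-1],
  [[0,0,0.002],[0,0,0],-1],
  [[0,0,0],[0,0,0],-1],
])

```text
time_s: 18.0
position: [0.4408, 0.3313, 0.0663]
orientation: [0.732, 0.681, -0.0, -0.0]
ft_force: [-0.9, -0.6, 0.2]
finger_gap: 0.0001
gripper_force: 0.0
```

>>> carry_out([
  [[0,-0.001,0.0015],[0,0,0],-1],
  [[0,0,0.0015],[0,0,0],-1],
  [[0,0,0.0015],[0,0,0],-1],
  [[0,0,0.0015],[0,0,0],-1],
  [[0,0,0.0015],[0,0,0],-1],
  [[0,0,0],[0,0,0],-1],
])

```text
time_s: 18.5
position: [0.4394, 0.3316, 0.059]
orientation: [0.732, 0.681, -0.0, -0.0]
ft_force: [-6.3, -0.5, 8.4]
finger_gap: -0.0
gripper_force: 4.0
```

>>> carry_out([
  [[0,0,0.0015],[0,0,0],-1],
  [[0,0,0.0015],[0,0,0],-1],
  [[0,0,0.0015],[0,0,0],-1],
  [[0,0,0.0015],[0,0,0],-1],
  [[0,0,0.001],[0,0,0],-1],
  [[0,0,0],[0,0,0],-1],
])

```text
time_s: 19.0
position: [0.439, 0.3316, 0.0519]
orientation: [0.732, 0.681, -0.0, -0.001]
ft_force: [-7.7, -0.3, 7.7]
finger_gap: -0.0001
gripper_force: 4.6
```

>>> carry_out([
  [[0,0,0.0005],[0,0,0],-1],
  [[0,0,0.0005],[0,0,0],-1],
  [[0,0,0.0003],[0,0,0],-1],
  [[0,0,0],[0,0,0],-1],
])

```text
time_s: 19.33
position: [0.439, 0.3316, 0.0509]
orientation: [0.732, 0.681, -0.0, -0.001]
ft_force: [-8.5, -0.3, 12.2]
finger_gap: -0.0004
gripper_force: 6.5
```

>>> carry_out([
  [[0,0,0.0003],[0,0,0],-1],
  [[0,0,0],[0,0,0],-1],
])

```text
time_s: 19.5
position: [0.4391, 0.3317, 0.0508]
orientation: [0.732, 0.681, -0.0, -0.001]
ft_force: [-9.5, -1.4, 14.9]
finger_gap: -0.0002
gripper_force: 8.1
```

>>> carry_out([
  [[0,0,0.0003],[0,0,0],-1],
  [[0,0,0],[0,0,0],-1],
  [[0,0,0],[0,0,0],-1],
  [[0,0,0],[0,0,0],-1],
  [[0,0,0],[0,0,0],-1],
  [[0,0,0],[0,0,0],-1],
  [[0,0,0],[0,0,0],-1],
  [[0,0,0],[0,0,0],-1],
])

```text
time_s: 20.17
position: [0.4391, 0.3317, 0.0506]
orientation: [0.732, 0.681, -0.0, -0.001]
ft_force: [-10.5, -2.8, 18.2]
finger_gap: -0.0002
gripper_force: 9.7
```

>>> carry_out([
  [[0,0,0],[0,0,0],-1],
  [[0,0,0],[0,0,0],-1],
  [[0,0,0],[0,0,0],-1],
  [[0,0,0],[0,0,0],-1],
  [[0,0,0],[0,0,0],-1],
])

```text
time_s: 20.58
position: [0.4391, 0.3317, 0.0506]
orientation: [0.732, 0.681, -0.0, -0.001]
ft_force: [-10.7, -1.2, 17.4]
finger_gap: -0.0001
gripper_force: 9.7
```

```bash
python3 w.py hold keeper_left bar_mid; python3 -c "
import numpy as np
d=np.load('hold.npz');W=d['W'];im=d['im'].astype(int)
t=(im[...,0]>120)&(im[...,1]<70)&(W[...,2]<.05)&(W[...,2]>.02)&(abs(W[...,0]-.44)<.03)
a=W[t];a=a[abs((a[:,0]-.4397)+.0)<.012]
for y in (.34,.36,.38,.40,.42,.44): 
  k=a[abs(a[:,1]-y)<.01]; print(y,len(k),np.round(np.median(k[:,2])*1e3,2) if len(k) else '')"
```

```text
[0.4391 0.3317 0.0506] [ 7.322e-01  6.810e-01 -1.000e-04 -6.000e-04] 20.5833
keeper_left 0.89 [600.  53. 639. 216.] top z 0.0464 rect mm [560.1 396.2] [56.5 13.2] 89.25
bar_mid 0.92 [278.  12. 353. 417.] top z 0.0335 rect mm [442.4 359.9] [181.   26.8] 86.56
0.34 1356 31.78
0.36 836 30.38
0.38 145 28.37
0.4 162 28.46
0.42 190 28.45
0.44 234 29.21
```

```bash
cat > f.py <<'E'
import sys
from h import *
d=np.load(sys.argv[1]+'.npz');W=d['W'];im=d['im'].astype(int)
y=np.radians(-4.2); ex=np.array([np.cos(y),np.sin(y)]);ey=np.array([-ex[1],ex[0]]);o=np.array([.5574,.3218])-.118*ex
X=(W[...,:2]-o)@ex;Y=(W[...,:2]-o)@ey
t=(im[...,0]>90)&(im[...,1]<.45*im[...,0])&(abs(W[...,2]-.035)<.016)&(abs(X)<.011)&(abs(Y)<.112)
x,yy,z=X[t],Y[t],W[...,2][t]
for _ in range(4):
    A=np.c_[x,yy,np.ones_like(x)];c=np.linalg.lstsq(A,z,rcond=None)[0];k=abs(z-A@c)<.003;x,yy,z=x[k],yy[k],z[k]
print(len(z),'slope x (swing)',c[0],'slope y (rock)',c[1],'mid z',c[2], 'y range',yy.min(),yy.max())
E
python3 f.py hold; python3 f.py bedv
```

```text
13891 slope x (swing) 0.1750907039428996 slope y (rock) -0.0007171353971046728 mid z 0.031948954409003825 y range -0.061363766365773245 0.11054167836397087
3950 slope x (swing) 0.0031554998846814015 slope y (rock) -0.00023792643456905377 mid z 0.04560808957274492 y range -0.11102811703464129 0.11076743593117563
```

>>> carry_out([
  [[0,0,-0.002],[0,0,0],-1],
  [[0,0,-0.01],[0,0,0],-1],
  [[0,0,-0.03],[0,0,0],-1],
  [[0,0,-0.04],[0,0,0],-1],
  [[0,0,-0.04],[0,0,0],-1],
  [[0,0,-0.04],[0,0,0],-1],
  [[0,0,0],[0,0,0],-1],
  [[0,0,0],[0,0,0],-1],
])

```text
time_s: 21.4
position: [0.441, 0.3322, 0.2149]
orientation: [0.732, 0.681, 0.002, 0.0]
ft_force: [0.2, -0.3, -1.0]
finger_gap: -0.0001
gripper_force: 0.0
```

```bash
python3 w.py end thin_billet keeper_left keeper_right; python3 f.py end
```

```text
[0.441  0.3322 0.2149] [7.324e-01 6.808e-01 2.400e-03 3.000e-04] 21.4
thin_billet 0.77 [406. 151. 482. 291.] top z 0.0357 rect mm [559.2 322.8] [127.8  54.4] 85.89
thin_billet 0.56 [292.  84. 526. 335.] top z 0.0342 rect mm [507.5 335.4] [219.5 159.5] 85.88
keeper_left 0.58 [447. 103. 472. 181.] top z 0.0473 rect mm [560.7 397.1] [57.7 17.5] 82.56
keeper_right 0.72 [428. 280. 448. 334.] top z 0.0472 rect mm [550.1 247.4] [58.7 16.7] 88.9
4648 slope x (swing) 0.17674486120083707 slope y (rock) -0.00041519026518170576 mid z 0.031937264714978264 y range -0.06551444645286694 0.11031521548983061
```

View pics/end.png

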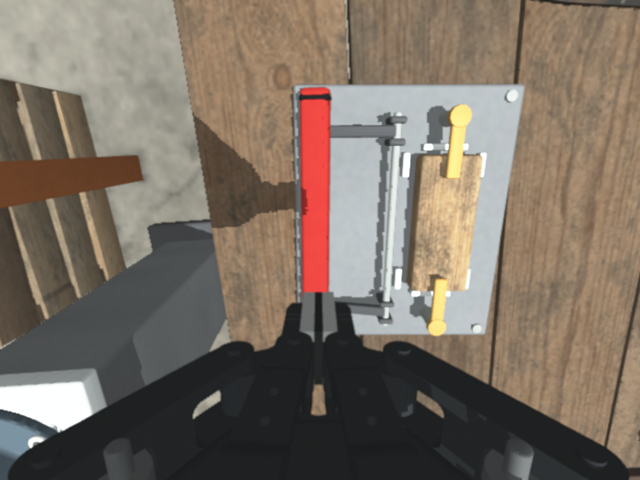

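```bash
python3 -c "
from bench import finish_job
print(finish_job())"
```

```text
the job is handed in; nothing more can be done
None
```

The job is handed in, and no verdict came back. By my last measurements, the thin billet lies flat between the bed's rails about 2 mm off centre. The bar was held on its stop for about a second at under 20 N, is down and level, and both keepers are closed. The arm is clear, and I touched neither the thick billet nor the other things.

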